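# Put the desk tools back in their holders

### The arm

A 7-joint arm with a two-finger parallel gripper is mounted at the origin on a cart in front of the work surface, level with it; the furniture and walls round the work are solid. World frame = base frame: x ahead of the robot, y to its left, z up, the work surface at z = 0. Lengths are in m, angles in rad, forces in N, time in s.
With the tool pointing down it reaches from about 0.425 to 0.925 m from the base axis. Payload 6.8 kg.
Tool frame: the origin (TCP) lies midway between the tips of the shut fingers; the grasp point (between the pads) lies 19 mm behind it; z points along the fingers, y is the line along which they close (so a half turn about z gives the same grasp; the last joint's range is limited). The gripper opens to 88 mm and grips with 3 to 60 N. Pads are 20 mm wide; open, the fingers measure 115 mm over their backs; the gripper's body (75 mm by 178 mm) begins 61 mm behind the grasp point.
Start: joints at [1.047, 0.477, 0.022, 1.555, -0.011, 1.109, -0.083], TCP at [0.273, -0.617, 0.223] pointing down, gripper open.
Joint ranges: [-2.96, 2.96], [-0.34, 2.1], [-1.41, 1.46], [0.24, 2.44], [-1.37, 4.51], [0.17, 1.92], [-2.96, 2.96]. Speed limits (rad/s): [2.39, 2.39, 3.14, 3.14, 3.14, 3.14, 3.14].

### API

Orientations are given as a unit quaternion [x, y, z, w].
In Python, from rig import env gives the robot as it stands. The module is installed in compiled form; this text tells all that it offers.
- The arm moves only by the shell command python3 -m pendant 'ROWS' [OPENING]. ROWS is JSON, a list of rows, each an object with "dp": the shift along the world's x, y, z in units of 25 mm (1.0 is 25 mm), a list of three; "twist": the turn, a rotation vector about the world's x, y, z in units of 5 degrees (1.0 is 5 degrees), a list of three. A call has 1 to 20 rows; each row is the pose to reach, as a shift and turn from the pose commanded when the call began; what a row does not reach only later rows make up. A row lasts 1/12 s, in which the tool goes at most 41.7 mm and 7.16 degrees, less where a joint would pass 70% of its speed; a pose out of reach is approached as far as the arm can. A call with a gripper value outside its range is refused whole. OPENING is the opening, from -1 (shut) to 1 (fully open), set as the call begins (- or left out, the last holds). The fingers move at their own pace and stop on an object; the grip force is fixed at half the most. Time passes only in rows, so rows that repeat a pose let the fingers close. It gives the time, the measured TCP pose, the force, the opening and the grip force at its end, in the units of the state.
- env.state(): the state, without advancing time (a new reading comes with each control period).
- env.snapshot(name): name is "scene" or "top" or "wrist"; returns the picture (384x512x3 uint8, red, green, blue); there is no depth.
- env.camera_params(name): a dict with "intrinsics" (3x3 intrinsics, pixels), "extrinsics" (4x4, takes a point from camera to world coordinates); the wrist camera has in their place "hand_eye" (4x4, takes a point from camera to tool coordinates, whose origin is the TCP and whose axes are the flange's). Camera axes: x right, y down, z forward; pixel columns grow to the right and rows downward; lengths in m; the calibration is good to about 2 mm. A picture is of the moment at which its call begins: read the wrist's pose just before it. camera_params takes no time and is no camera call.
- env.hand_in(): hands the job in; it is judged then, once.
The state is a dict: "t": time; "joint_positions": joint angles; "qd": joint speeds; "joint_efforts": joint torques, N m; "eef_pos": TCP position; "ee_rot": TCP orientation; "wrist_force": force on the tool from outside, world axes, zero at the start; "ft_torque": the same for the moment, N m; "width": opening from 0.0 (shut) to 1.0 (fully open); "grasp_force": force on a finger pad.
Only numpy, scipy, OpenCV 4.12 (cv2) and the standard library are available. Lean on these libraries where they do the work, as an engineer would, in place of code of your own. Each camera call takes 0.05 s, during which the arm holds its last target. There are 200 camera calls.

### The job

Tidy the desk: put each thing in the holder made for it - the stapler flat in the long tray, the stamp upright on its block in the short tray, the glue stick upright in the round cup, and the loose roll of tape flat on the disc with the pin through its hole. Any order will do; leave the lip balm and the battery standing where they are.

Things in the scene. Friction and masses are not known exactly. Their poses are not given: they have to be found in the camera images.
- stapler: Small dark blue office stapler, lying on its base, 132 long (x) x 36 wide (y) x 40 high, 0.21 kg. Base plate 36 wide and 10 high; the upper arm, 20 wide, runs above it from 20 to 40 high along the whole length (28 wide over brackets at x +30 to +60). The arm does not move. Origin: centre of its underside; x along its length, z up.
- stamp: Wooden hand stamp standing on its printing block, 68 high, 0.05 kg. Block 25 (x) x 54 (y) x 17 high; round knob on the middle of it, 20 thick at 17 to 35 high and 24 thick at 35 to 68 high. Origin: centre of its underside; y along the block's length, z up.
- glue_stick: Glue stick standing upright, a white cylinder with a red band, 26 diameter, 90 high, 0.03 kg. Origin: centre of its foot; z up.
- tape_roll: Roll of paper tape lying flat on the desk, a teal ring, outer diameter 50, hole about 26, 15 high, 0.02 kg. Origin: centre of its underside; z along its axis.
- long_tray: Long shallow open tray of pale wood with a cork floor; inside 156 (x) x 58 (y), walls 5 thick, 12 high overall, inner floor 5 above the desk. The stapler's tray. x along its length. Fixed to the desk. Origin: centre of its underside, on the desk; z up.
- short_tray: Short shallow open tray of pale wood with a cork floor; inside 46 (x) x 76 (y), walls 5 thick, 12 high overall, inner floor 5 above the desk. The stamp's tray. y along its length. Fixed to the desk. Origin: centre of its underside, on the desk; z up.
- cup: Round open cup of pale wood; outer diameter 52, inner diameter 44, 40 high, inner floor 4 above the desk. The glue stick's holder. Fixed to the desk. Origin: centre of its underside, on the desk; z up.
- tape_post: Round pale wood disc, 72 diameter and 6 thick, with an upright steel pin of 8 diameter at its centre whose round tip is 50 above the desk. The tape roll's holder: the roll lies flat on the disc with the pin through its hole. Fixed to the desk. Origin: centre of its underside, on the desk; z up.
- lip_balm: Bystander: plain pink lip balm standing upright, cylinder 19 diameter, 68 high. Origin: centre of its foot; z up.
- battery: Bystander: black and copper AA cell standing on end, 14 diameter, 51 high. Origin: centre of its foot; z up.
Things that resemble listed ones, but are neither listed nor needed, are in the scene too. Of the things that look like the glue_stick, the largest one is meant.

How it is judged:
By the outcome, as a careful person would: the job done as asked, in the order asked, and still so for the second after the job is handed in, with the robot touching nothing.
It also fails if it takes over 120 s, if anything falls off the work surface, if the arm or the gripper's body presses on something with over 40 N, if the wrist force passes 120 N, or if a joint passes its speed limit or range.

## Working session

There is one attempt and no reset: what is moved stays moved. The work goes in short steps, Python scripts to look and compute and a shell command to move; the robot and the scene stay as the last step left them, time stands still between calls to the robot, and variables do not carry over. Pictures are saved under pics/ and viewed, at most 17 in all, crops included, and the job is handed in when it is done.

```bash
mkdir -p pics; python3 - <<'E'
from rig import env
import cv2
for n in("top","scene"):
    p=env.camera_params(n);print(n,p["intrinsics"],p["extrinsics"])
    cv2.imwrite(f"pics/{n}0.png",env.snapshot(n)[...,::-1])
p=env.camera_params("wrist");print(p);s=env.state();print(s["t"],s["eef_pos"],s["ee_rot"],s["width"])
E
```

```text
top [[390.3509308    0.         256.73151017]
 [  0.         390.3509308  193.50768187]
 [  0.           0.           1.        ]] [[ 3.82180338e-03 -9.85283025e-01  1.70888133e-01  3.41254169e-01]
 [-9.99816022e-01 -5.52739039e-04  1.91733375e-02 -1.31812011e-02]
 [-1.87967075e-02 -1.70929970e-01 -9.85103867e-01  9.77561855e-01]
 [ 0.00000000e+00  0.00000000e+00  0.00000000e+00  1.00000000e+00]]
scene [[428.70926933   0.         251.97719593]
 [  0.         428.70926933 189.28525999]
 [  0.           0.           1.        ]] [[-0.8903443  -0.28188291  0.35753189  0.14669883]
 [-0.45527441  0.55725892 -0.69439737  0.72475195]
 [-0.00349908 -0.78102786 -0.62448638  0.69283967]
 [ 0.          0.          0.          1.        ]]
{'intrinsics': array([[269.98741381,   0.        , 257.0948633 ],
       [  0.        , 269.98741381, 193.07073519],
       [  0.        ,   0.        ,   1.        ]]), 'hand_eye': array([[-6.13880003e-04, -9.62381774e-01, -2.71700099e-01,
         7.54300512e-02],
       [ 9.99999429e-01, -8.28508991e-04,  6.75238252e-04,
        -3.62590687e-04],
       [-8.74942962e-04, -2.71699529e-01,  9.62381733e-01,
        -1.61982184e-01],
       [ 0.00000000e+00,  0.00000000e+00,  0.00000000e+00,
         1.00000000e+00]])}
0.1 [ 0.27244357 -0.61700159  0.22180791] [ 9.78462956e-01  2.06420956e-01 -2.02101634e-04 -7.68849087e-04] 1.0011459921673576
```

View pics/top0.png

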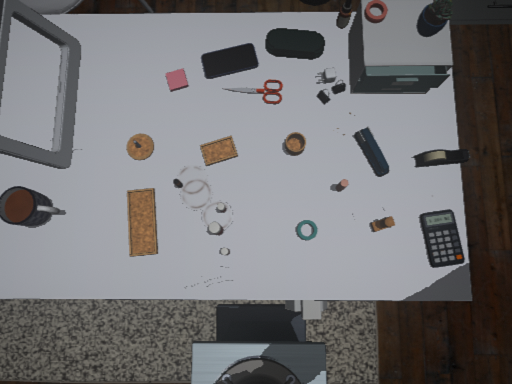

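View pics/scene0.png

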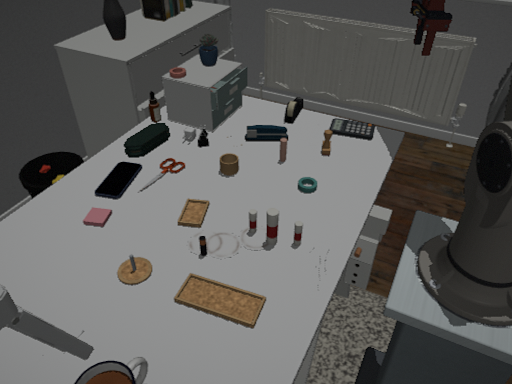

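The top view shows the stapler at (371,151), stamp (382,224), tape (306,230), long tray (143,222), short tray (219,151), cup (295,143) and tape post (140,147). The lip balm is at (342,184) and the battery at (178,183). The glue stick candidates in the scene view are (252,220), (272,225) and (297,232). In the top view these are about (221,209), (215,228) and (224,251). The middle one looks largest, so I'll enlarge to check.

```bash
python3 - <<'E'
import cv2,numpy as np
t=cv2.imread("pics/top0.png");s=cv2.imread("pics/scene0.png")
a=cv2.resize(s[195:265,190:330],(800,400),interpolation=cv2.INTER_CUBIC)[:, :]
b=cv2.resize(t[165:265,160:260],(400,400),interpolation=cv2.INTER_CUBIC)
a=cv2.resize(a,(400,200)); a=np.vstack([a,cv2.resize(s[110:210,230:400],(400,200))])
c=np.hstack([a,b]); d=cv2.resize(t[120:250,280:480],(400,200),interpolation=cv2.INTER_CUBIC);e=cv2.resize(t[120:260,110:310],(400,200),interpolation=cv2.INTER_CUBIC)
cv2.imwrite("pics/c0.png",np.vstack([c,np.hstack([d,e])]))
E
```

```text
(no output)
```

View pics/c0.png

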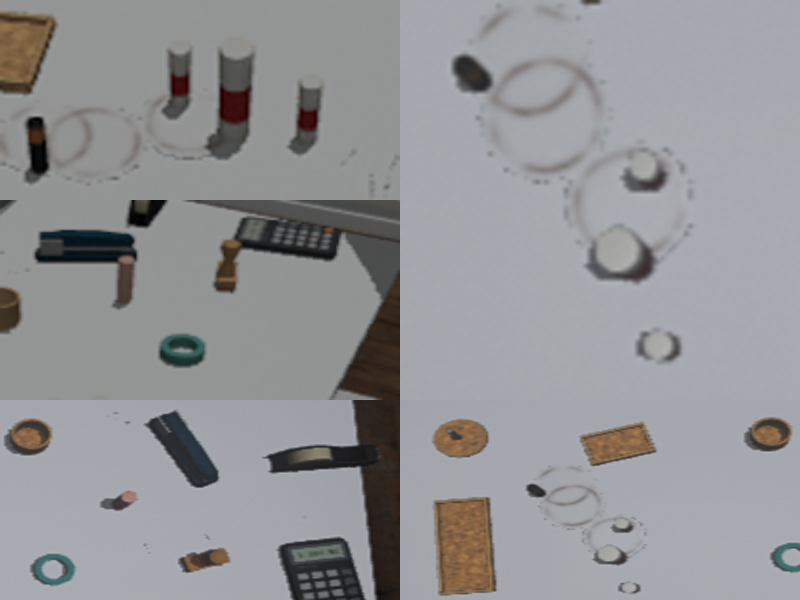

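The middle candidate, scene (272,225) and top (215,228), is clearly the tallest and thickest, so it is the glue stick. The other two are small decoys. Next I'll measure everything.

```bash
cat > h.py <<'E'
import cv2,numpy as np
from rig import env
from scipy.spatial.transform import Rotation as R
def cam(n,s=None):
    p=env.camera_params(n)
    if n=="wrist":
        T=np.eye(4);T[:3,:3]=R.from_quat(s["ee_rot"]).as_matrix();T[:3,3]=s["eef_pos"]
        return p["intrinsics"],T@p["hand_eye"]
    return p["intrinsics"],p["extrinsics"]
def ray(c,uv,z):
    K,E=c;uv=np.atleast_2d(uv).astype(float)
    d=np.c_[uv,np.ones(len(uv))]@np.linalg.inv(K).T@E[:3,:3].T
    return (E[:3,3]+d*((z-E[2,3])/d[:,2])[:,None])[:,:2]
def blobs(img,lo,hi,box=None,amin=30):
    """img BGR; returns contours (largest first)"""
    m=cv2.inRange(cv2.cvtColor(img,cv2.COLOR_BGR2HSV),np.array(lo),np.array(hi))
    if box:
        k=np.zeros_like(m);k[box[1]:box[3],box[0]:box[2]]=1;m=m*k
    cs,_=cv2.findContours(m,cv2.RETR_EXTERNAL,cv2.CHAIN_APPROX_NONE)
    return sorted([c[:,0] for c in cs if cv2.contourArea(c)>amin],key=lambda c:-cv2.contourArea(c))
def rect(P):
    (x,y),(w,h),a=cv2.minAreaRect((np.asarray(P)*1000).astype(np.float32))
    if w<h:w,h,a=h,w,a+90
    return np.round([x,y,w,h,(a+90)%180-90],1) # mm, long-axis yaw deg
def wsnap(name):
    s=env.state();im=env.snapshot("wrist")[...,::-1].copy();cv2.imwrite(f"pics/{name}.png",im)
    return im,cam("wrist",s),s
E
python3 - <<'E'
from h import *
t=cv2.imread("pics/top0.png");c=cam("top")
hs=cv2.cvtColor(t,cv2.COLOR_BGR2HSV)
print([hs[v,u].tolist() for u,v in((143,222),(306,221),(375,160),(385,224),(342,184),(215,228),(250,230))])
B=dict(long=((120,180,165,262),(5,60,30),(25,255,255),.012),short=((195,130,245,170),(5,60,30),(25,255,255),.012),post=((120,128,160,165),(5,60,30),(25,255,255),.006),
cup=((280,130,310,158),(5,60,20),(25,255,255),.04),tape=((290,215,322,245),(75,80,30),(100,255,255),.015),
stapler=((350,122,393,180),(90,60,0),(130,255,100),.04),stamp=((365,212,400,235),(3,60,20),(25,255,255),.017))
for k,(b,lo,hi,z) in B.items():
    for q in blobs(t,lo,hi,b)[:1]: print(k,q.mean(0),rect(ray(c,q,z)))
print("glue",ray(c,(215,227.5),.09),"lip",ray(c,(344,182),.068),"batt",ray(c,(178,183),.03))
print("decoys",ray(c,[(221,207),(224.5,251)],.06))
E
```

```text
[[14, 130, 145], [89, 107, 107], [110, 33, 46], [14, 86, 77], [6, 76, 165], [45, 3, 168], [117, 13, 177]]
long [141.56666667 221.93333333] [438.2 292.6 164.8  68.6   5.8]
short [218.26262626 149.98989899] [621.8 104.4  84.2  55.8 -72. ]
post [139.80821918 146.28767123] [633.7 309.4  68.5  67.3  89.9]
cup [295.30909091 141.81818182] [ 6.355e+02 -9.100e+01  4.930e+01  4.730e+01 -5.000e-01]
tape [306.79245283 229.69811321] [ 418.6 -118.4   46.8   44.2   -0.8]
stapler [375.875      151.19230769] [ 612.7 -287.4  120.6   21.9   24. ]
stamp [382.8        223.98571429] [ 433.4 -303.8   53.4   22.1  -71.6]
glue [[0.41656483 0.09888979]] lip [[ 0.52680346 -0.20200586]] batt [[0.53202521 0.20107303]]
decoys [[0.46784078 0.08946853]
 [0.36440997 0.07927961]]
```

```bash
python3 -m pendant '[{"dp":[2,2,0],"twist":[0,0,0.5]},{"dp":[4,4,0],"twist":[0,0,1]},{"dp":[6,6,0],"twist":[0,0,1.5]},{"dp":[8,8,0],"twist":[0,0,2]},{"dp":[10,10,-0.5],"twist":[0,0,2.2]},{"dp":[12,12,-1],"twist":[0,0,2.2]},{"dp":[13.3,13.2,-1],"twist":[0,0,2.2]},{"dp":[13.3,13.2,-1],"twist":[0,0,2.2]},{"dp":[13.3,13.2,-1],"twist":[0,0,2.2]},{"dp":[13.3,13.2,-1],"twist":[0,0,2.2]},{"dp":[13.3,13.2,-1],"twist":[0,0,2.2]},{"dp":[13.3,13.2,-1],"twist":[0,0,2.2]}]' 1
python3 - <<'E'
from h import *
im,c,s=wsnap("w1");print(s["t"],s["eef_pos"],s["ee_rot"])
E
```

```text
t: 1.1
eef_pos: [0.6099, -0.279, 0.1966]
ee_rot: [0.953, 0.304, 0.001, -0.002]
wrist_force: [0.1, 0.3, -0.3]
width: 1.0
grasp_force: 0.0
1.1 [ 0.60988666 -0.27902572  0.19658492] [ 0.9527871   0.30362909  0.00139396 -0.00204087]
```

View pics/w1.png

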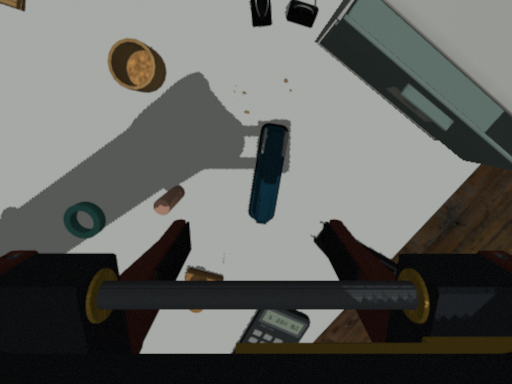

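The wrist view shows the stapler at (269,173), nearly upright in the picture, and also the cup (133,64), tape (84,220), lip balm (170,198) and part of the stamp (204,275).

```bash
python3 - <<'E'
from h import *
im=cv2.imread("pics/w1.png");s=env.state();c=cam("wrist",s)
m=blobs(im,(95,110,0),(125,255,120),(235,110,300,235))[0]
print(rect(ray(c,m,.04)),rect(ray(c,m,.02)),cv2.boundingRect(m))
for n,b,lo,hi,z in(("tape",(55,195,112,245),(75,90,0),(100,255,255),.015),("cup",(100,30,165,100),(3,60,0),(25,255,255),.04)):
    print(n,rect(ray(c,blobs(im,lo,hi,b)[0],z)))
y=R.from_quat(s["ee_rot"]).as_matrix()[:2,1];print("closing",np.degrees(np.arctan2(y[1],y[0])))
E
```

```text
[ 622.7 -284.5  120.8   30.2   26.8] [ 619.6 -287.6  128.4   32.1   26.8] (250, 124, 36, 99)
tape [ 424.9 -121.    56.7   46.7  -29. ]
cup [639.7 -97.4  61.1  50.5 -64.5]
closing -54.615126692396906
```

```bash
python3 -m pendant '[{"dp":[0,0,-1],"twist":[0,0,-1]},{"dp":[0,0,-2],"twist":[0,0,-1.7]},{"dp":[0,0,-3],"twist":[0,0,-1.7]},{"dp":[0,0,-4],"twist":[0,0,-1.7]},{"dp":[0,0,-4],"twist":[0,0,-1.7]},{"dp":[0,0,-4],"twist":[0,0,-1.7]}]'
python3 - <<'E'
from h import *
im,c,s=wsnap("w2");print(s["eef_pos"],np.round(s["qd"],3))
m=blobs(im,(95,110,0),(125,255,120),(200,30,320,330))[0]
print(rect(ray(c,m,.04)),rect(ray(c,m,.02)),cv2.boundingRect(m))
y=R.from_quat(s["ee_rot"]).as_matrix()[:2,1];print("closing",np.degrees(np.arctan2(y[1],y[0])))
E
```

```text
t: 1.65
eef_pos: [0.6035, -0.288, 0.0965]
ee_rot: [0.974, 0.227, -0.002, -0.001]
wrist_force: [0.9, -0.1, 0.9]
width: 1.002
grasp_force: 0.0
[ 0.60347686 -0.28799161  0.09651935] [-0.003 -0.042 -0.006 -0.045 -0.001  0.004 -0.   ]
[ 623.  -285.7  117.9   29.3   27. ] [ 618.6 -288.6  128.7   32.    27. ] (247, 114, 37, 138)
closing -63.729315307155154
```

View pics/w2.png

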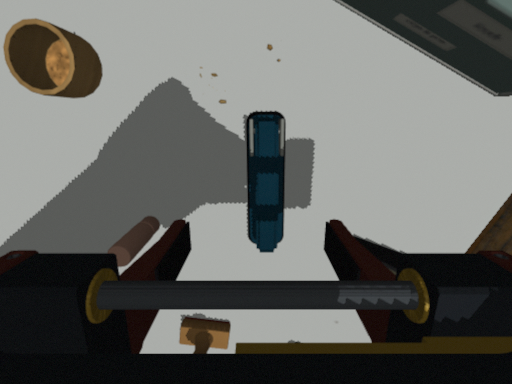

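The stapler is at (266,180), lined up with the fingers, so I'll descend and grip.

```bash
python3 -m pendant '[{"dp":[0.6,0,-0.8],"twist":[0,0,0]},{"dp":[0.6,0,-1.6],"twist":[0,0,0]},{"dp":[0.6,0,-2.4],"twist":[0,0,0]},{"dp":[0.6,0,-3],"twist":[0,0,0]},{"dp":[0.6,0,-3.3],"twist":[0,0,0]},{"dp":[0.6,0,-3.3],"twist":[0,0,0]},{"dp":[0.6,0,-3.3],"twist":[0,0,0]}]'
python3 -m pendant '[{"dp":[0,0,0],"twist":[0,0,0]},{"dp":[0,0,0],"twist":[0,0,0]},{"dp":[0,0,0],"twist":[0,0,0]},{"dp":[0,0,0],"twist":[0,0,0]},{"dp":[0,0,0],"twist":[0,0,0]},{"dp":[0,0,0],"twist":[0,0,0]},{"dp":[0,0,0],"twist":[0,0,0]},{"dp":[0,0,0],"twist":[0,0,0]},{"dp":[0,0,0],"twist":[0,0,0]},{"dp":[0,0,0],"twist":[0,0,0]}]' -1
```

```text
t: 2.28
eef_pos: [0.6206, -0.2879, 0.0161]
ee_rot: [0.974, 0.228, 0.0, 0.0]
wrist_force: [0.2, -1.3, -0.5]
width: 0.999
grasp_force: 0.0
t: 3.12
eef_pos: [0.6201, -0.2875, 0.0151]
ee_rot: [0.974, 0.228, -0.0, -0.0]
wrist_force: [-0.5, -0.9, -1.5]
width: 0.284
grasp_force: 0.0
```

```bash
python3 -m pendant '[{"dp":[0,0,0],"twist":[0,0,0]},{"dp":[0,0,0],"twist":[0,0,0]},{"dp":[0,0,0],"twist":[0,0,0]},{"dp":[0,0,0],"twist":[0,0,0]}]'
python3 -m pendant '[{"dp":[0,0,0.5],"twist":[0,0,0]},{"dp":[0,0,1.5],"twist":[0,0,0]},{"dp":[0,0,2.5],"twist":[0,0,0]},{"dp":[0,0,3.5],"twist":[0,0,0]},{"dp":[0,0,4.5],"twist":[0,0,0]},{"dp":[0,0,5],"twist":[0,0,0]},{"dp":[0,0,5],"twist":[0,0,0]}]'
```

```text
t: 3.45
eef_pos: [0.6202, -0.2876, 0.0152]
ee_rot: [0.974, 0.228, 0.0, 0.0]
wrist_force: [0.6, -0.9, -0.7]
width: 0.216
grasp_force: 30.0
t: 4.03
eef_pos: [0.622, -0.2882, 0.1441]
ee_rot: [0.974, 0.228, 0.002, 0.002]
wrist_force: [0.5, -0.2, -2.5]
width: 0.212
grasp_force: 30.0
```

```bash
python3 -m pendant '[{"dp":[-0.3,1,0],"twist":[0,0,-0.2]},{"dp":[-0.8,2.5,0],"twist":[0,0,-0.5]},{"dp":[-1.3,4,0],"twist":[0,0,-0.8]},{"dp":[-1.7,5.5,0],"twist":[0,0,-1]},{"dp":[-2.2,7,0],"twist":[0,0,-1.3]},{"dp":[-2.7,8.5,0],"twist":[0,0,-1.5]},{"dp":[-3.2,10,0],"twist":[0,0,-1.8]},{"dp":[-3.6,11.5,0],"twist":[0,0,-2.1]},{"dp":[-4.1,13,0],"twist":[0,0,-2.4]},{"dp":[-4.6,14.5,0],"twist":[0,0,-2.6]},{"dp":[-5,16,0],"twist":[0,0,-2.9]},{"dp":[-5.5,17.5,0],"twist":[0,0,-3.2]},{"dp":[-6,19,0],"twist":[0,0,-3.4]},{"dp":[-6.5,20.5,0],"twist":[0,0,-3.7]},{"dp":[-6.9,22,0],"twist":[0,0,-4]},{"dp":[-7.2,22.8,0],"twist":[0,0,-4.2]},{"dp":[-7.3,23.2,0],"twist":[0,0,-4.2]},{"dp":[-7.3,23.2,-1],"twist":[0,0,-4.2]},{"dp":[-7.3,23.2,-1],"twist":[0,0,-4.2]},{"dp":[-7.3,23.2,-1],"twist":[0,0,-4.2]}]'
python3 - <<'E'
from h import *
im,c,s=wsnap("w3");print(s["eef_pos"])
y=R.from_quat(s["ee_rot"]).as_matrix()[:2,1];print("closing",np.degrees(np.arctan2(y[1],y[0])))
E
```

```text
t: 5.7
eef_pos: [0.4367, 0.2901, 0.1135]
ee_rot: [0.999, 0.046, -0.002, 0.002]
wrist_force: [0.3, 0.4, -1.7]
width: 0.21
grasp_force: 30.0
[0.43666494 0.29006323 0.11349577]
closing -84.73028177105306
```

View pics/w3.png

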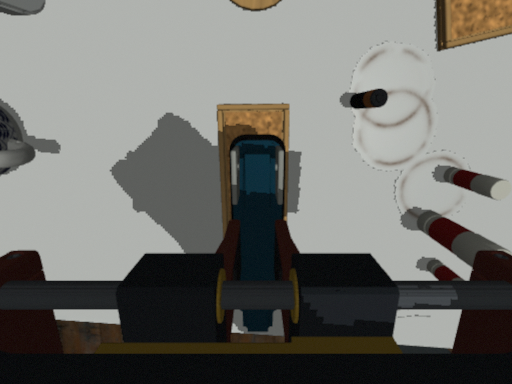

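The stapler is held over the long tray. The far wall's corners are at about (219,105) and (289,105), and the stapler's end is at (258,138).

```bash
python3 - <<'E'
from h import *
s=env.state();c=cam("wrist",s)
p=ray(c,[(219,105),(289,105)],.012);print(p,p.mean(0)-.083*np.array([np.cos(.1),np.sin(.1)]),np.degrees(np.arctan2(*(p[0]-p[1])[::-1])))
print(ray(c,[(258,138)],s["eef_pos"][2]+.02),s["eef_pos"])
E
```

```text
[[0.51969434 0.33394069]
 [0.52560217 0.26900973]] [0.44006291 0.29318904] 95.19881730467056
[[0.502109   0.29657927]] [0.4375512  0.29055754 0.11450721]
```

```bash
python3 -m pendant '[{"dp":[0.1,0.1,-0.8],"twist":[0,0,0]},{"dp":[0.1,0.1,-1.6],"twist":[0,0,0]},{"dp":[0.1,0.1,-2.4],"twist":[0,0,0]},{"dp":[0.1,0.1,-3],"twist":[0,0,0]},{"dp":[0.1,0.1,-3.4],"twist":[0,0,0]},{"dp":[0.1,0.1,-3.7],"twist":[0,0,0]},{"dp":[0.1,0.1,-3.7],"twist":[0,0,0]},{"dp":[0.1,0.1,-3.7],"twist":[0,0,0]}]'
```

```text
t: 6.42
eef_pos: [0.4406, 0.2949, 0.0231]
ee_rot: [0.999, 0.046, 0.0, -0.0]
wrist_force: [-0.4, -0.4, -2.0]
width: 0.216
grasp_force: 30.0
```

Now lower the last 2 mm, then release and rise.

```bash
python3 -m pendant '[{"dp":[0,0,-0.1],"twist":[0,0,0]},{"dp":[0,0,-0.1],"twist":[0,0,0]},{"dp":[0,0,-0.1],"twist":[0,0,0]}]'
python3 -m pendant '[{"dp":[0,0,0],"twist":[0,0,0]},{"dp":[0,0,0],"twist":[0,0,0]},{"dp":[0,0,0],"twist":[0,0,0]},{"dp":[0,0,0],"twist":[0,0,0]},{"dp":[0,0,0],"twist":[0,0,0]},{"dp":[0,0,0],"twist":[0,0,0]},{"dp":[0,0,0],"twist":[0,0,0]},{"dp":[0,0,0],"twist":[0,0,0]}]' 1
python3 -m pendant '[{"dp":[0,0,1],"twist":[0,0,0]},{"dp":[0,0,2.5],"twist":[0,0,0]},{"dp":[0,0,4],"twist":[0,0,0]},{"dp":[0,0,5.5],"twist":[0,0,0]},{"dp":[0,0,6],"twist":[0,0,0]},{"dp":[0,0,6],"twist":[0,0,0]}]'
```

```text
t: 6.67
eef_pos: [0.4405, 0.2952, 0.0207]
ee_rot: [0.999, 0.046, 0.0, -0.0]
wrist_force: [-0.1, 0.1, -2.2]
width: 0.213
grasp_force: 30.0
t: 7.33
eef_pos: [0.4401, 0.295, 0.0202]
ee_rot: [0.999, 0.046, -0.0, 0.0]
wrist_force: [-0.8, 0.1, -0.1]
width: 0.782
grasp_force: 0.0
t: 7.83
eef_pos: [0.4422, 0.2966, 0.1742]
ee_rot: [0.999, 0.046, 0.003, -0.002]
wrist_force: [0.3, 0.5, -0.3]
width: 1.002
grasp_force: 0.0
```

```bash
python3 -m pendant '[{"dp":[-0.2,-1.5,0],"twist":[0,0,0]},{"dp":[-0.4,-3,0],"twist":[0,0,0]},{"dp":[-0.6,-4.5,0],"twist":[0,0,0]},{"dp":[-0.8,-6,0],"twist":[0,0,0]},{"dp":[-1,-7.4,0],"twist":[0,0,0]},{"dp":[-1,-7.9,0],"twist":[0,0,0]},{"dp":[-1,-7.9,0],"twist":[0,0,0]},{"dp":[-1,-7.9,0],"twist":[0,0,0]}]'
python3 - <<'E'
from h import *
im,c,s=wsnap("w4");print(s["eef_pos"])
for q in blobs(im,(0,150,40),(8,255,255),(120,60,400,384),60)+blobs(im,(172,150,40),(180,255,255),(120,60,400,384),60): print(cv2.boundingRect(q),cv2.minAreaRect(q))
E
```

```text
t: 8.5
eef_pos: [0.4147, 0.097, 0.1694]
ee_rot: [0.999, 0.046, -0.001, 0.0]
wrist_force: [0.3, 0.4, 0.5]
width: 0.999
grasp_force: 0.0
[0.41468767 0.09701777 0.16941296]
```

View pics/w4.png

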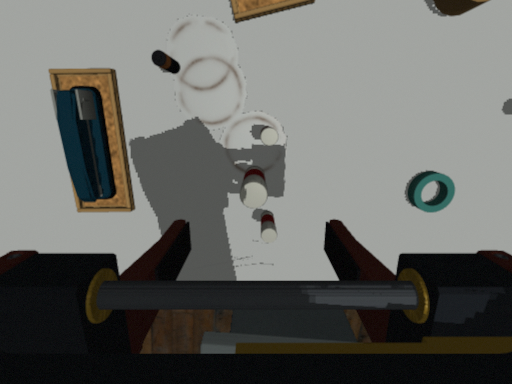

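The stapler is in the tray at (90,140), seen from its right side. The glue stick's top is at about (254,195), with the decoys at (269,136) and (268,235).

```bash
python3 - <<'E'
from h import *
im=cv2.imread("pics/w4.png");s=env.state();c=cam("wrist",s)
print(im[195,254],im[215,290],im[170,275])
t=cv2.imread("pics/top0.png")
print(ray(c,[(254,195)],.09),ray(c,[(269,136),(268,235)],.06),s["eef_pos"])
for q in blobs(im,(0,140,20),(180,255,140),(235,160,275,185),10): print(q.mean(0),cv2.boundingRect(q))
ct=cam("top");print("top",ray(ct,(215,227.5),.09))
a=blobs(cv2.imread("pics/scene0.png"),(0,140,20),(6,255,255),(260,205,285,245),10)+blobs(cv2.imread("pics/scene0.png"),(170,140,20),(180,255,255),(260,205,285,245),10)
for q in a: print(cv2.boundingRect(q),ray(cam("scene"),q.mean(0),.03))
E
```

```text
[154 166 164] [159 163 160] [83 85 83]
[[0.41981016 0.10198967]] [[0.47281338 0.09221036]
 [0.36715584 0.08222141]] [0.41494486 0.09810667 0.16960028]
[253.97619048 172.9047619 ] (245, 169, 19, 9)
top [[0.41656483 0.09888979]]
(267, 226, 10, 12) [[0.41856171 0.10107409]]
```

```bash
python3 -m pendant '[{"dp":[0.1,0.1,-0.8],"twist":[0,0,0]},{"dp":[0.1,0.1,-1.8],"twist":[0,0,0]},{"dp":[0.1,0.1,-2.8],"twist":[0,0,0]},{"dp":[0.1,0.1,-3.8],"twist":[0,0,0]},{"dp":[0.1,0.1,-4.6],"twist":[0,0,0]},{"dp":[0.1,0.1,-4.9],"twist":[0,0,0]},{"dp":[0.1,0.1,-4.9],"twist":[0,0,0]}]'
python3 -m pendant '[{"dp":[0,0,0],"twist":[0,0,0]},{"dp":[0,0,0],"twist":[0,0,0]},{"dp":[0,0,0],"twist":[0,0,0]},{"dp":[0,0,0],"twist":[0,0,0]},{"dp":[0,0,0],"twist":[0,0,0]},{"dp":[0,0,0],"twist":[0,0,0]},{"dp":[0,0,0],"twist":[0,0,0]},{"dp":[0,0,0],"twist":[0,0,0]},{"dp":[0,0,0],"twist":[0,0,0]},{"dp":[0,0,0],"twist":[0,0,0]},{"dp":[0,0,0],"twist":[0,0,0]},{"dp":[0,0,0],"twist":[0,0,0]},{"dp":[0,0,0],"twist":[0,0,0]}]' -1
python3 -m pendant '[{"dp":[0,0,0.5],"twist":[0,0,0]},{"dp":[0,0,1.5],"twist":[0,0,0]},{"dp":[0,0,2.5],"twist":[0,0,0]},{"dp":[0,0,3.5],"twist":[0,0,0]},{"dp":[0,0,4.5],"twist":[0,0,0]},{"dp":[0,0,5],"twist":[0,0,0]},{"dp":[0,0,5],"twist":[0,0,0]}]'
```

```text
t: 9.13
eef_pos: [0.4163, 0.101, 0.046]
ee_rot: [0.999, 0.048, -0.002, 0.0]
wrist_force: [-0.5, -0.2, 0.0]
width: 1.002
grasp_force: 0.0
t: 10.22
eef_pos: [0.4176, 0.1, 0.0476]
ee_rot: [0.999, 0.046, -0.0, 0.0]
wrist_force: [-0.3, -0.9, -0.1]
width: 0.297
grasp_force: 30.0
t: 10.8
eef_pos: [0.4194, 0.1006, 0.1753]
ee_rot: [0.999, 0.046, 0.003, -0.001]
wrist_force: [0.3, 0.0, 0.1]
width: 0.295
grasp_force: 30.0
```

```bash
python3 -m pendant '[{"dp":[1,-0.9,0],"twist":[0,0,0]},{"dp":[2,-1.8,0],"twist":[0,0,0]},{"dp":[3,-2.7,0],"twist":[0,0,0]},{"dp":[4,-3.6,0],"twist":[0,0,0]},{"dp":[5,-4.5,0],"twist":[0,0,0]},{"dp":[6,-5.4,0],"twist":[0,0,0]},{"dp":[7,-6.3,0],"twist":[0,0,0]},{"dp":[8,-7.1,0],"twist":[0,0,0]},{"dp":[8.5,-7.5,0],"twist":[0,0,0]},{"dp":[8.7,-7.7,0],"twist":[0,0,0]},{"dp":[8.7,-7.7,0],"twist":[0,0,0]},{"dp":[8.7,-7.7,0],"twist":[0,0,0]},{"dp":[8.7,-7.7,0],"twist":[0,0,0]}]'
python3 - <<'E'
from h import *
im,c,s=wsnap("w5");print(s["eef_pos"])
t=cv2.imread("pics/top0.png");h=cv2.cvtColor(t,cv2.COLOR_BGR2HSV)
print(cv2.resize(h[128:160,280:312,1],(16,16),interpolation=cv2.INTER_AREA))
E
```

```text
t: 11.88
eef_pos: [0.634, -0.091, 0.172]
ee_rot: [0.999, 0.047, -0.001, -0.0]
wrist_force: [1.0, 0.3, 0.2]
width: 0.301
grasp_force: 30.0
[ 0.63398869 -0.09096833  0.1720471 ]
[[ 13  13  14  13  14  14  14  13  13  14  14  13  13  13  13  13]
 [ 13  13  14  13  14  14  14  14  13  13  14  13  13  13  13  14]
 [ 13  13  13  14  13  28  65  82  81  55  18  13  14  13  14  13]
 [ 13  13  13  13  56  82  48  41  40  52  86  46  12  14  13  14]
 [ 14  13  13  37  80  45  43  44  40  36  41  82  28  14  14  13]
 [ 13  13  13  80  66  92 110 106  93  56  41  53  69  12  13  13]
 [ 13  14  30  96 110 126 122 118 124 110  60  37  89  11  14  14]
 [ 13  15  31 109 119 124 123 124 123 118  79  40  91  10  14  13]
 [ 13  15  16 102 123 120 121 121 123 126  95  68  75  10  14  13]
 [ 13  15   7  70 118 117 119 124 125 124  89  95  43  14  14  14]
 [ 14  15   8  23  81 109 118 124 119 116 102  90  13  15  15  14]
 [ 14  15  13  17  27  57  88 105 105  92  73  29  15  15  15  15]
 [ 15  15  15  12  24  29  29  36  43  44  28  11  14  15  15  14]
 [ 13  14  14  14  12  15  22  32  25  14  13  14  13  14  13  14]
 [ 13  13  14  14  14  13  13  15  14  13  13  14  13  14  13  13]
 [ 13  14  13  14  14  13  13  13  13  14  14  14  13  13  13  14]]
```

View pics/w5.png

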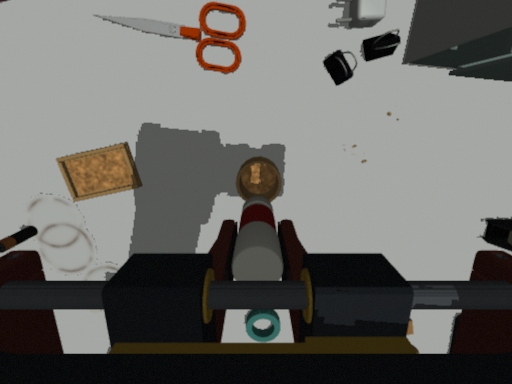

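The cup's rim spans about (236..282, 156..203), centred near (259,180), with the glue stick hanging just in front of it.

```bash
cat >> h.py <<'E'
def circ(P):
    P=np.asarray(P);A=np.c_[2*P,np.ones(len(P))];x=np.linalg.lstsq(A,(P**2).sum(1),rcond=None)[0]
    return np.round(1000*np.r_[x[:2],np.sqrt(x[2]+x[:2]@x[:2])],1)
E
python3 - <<'E'
from h import *
im=cv2.imread("pics/w5.png");s=env.state();c=cam("wrist",s)
q=blobs(im,(5,60,10),(25,255,255),(225,145,295,203))[0]
print(cv2.boundingRect(q)); q=q[q[:,1]<192]; print(circ(ray(c,q,.04)),s["eef_pos"])
t=cv2.imread("pics/top0.png");q=blobs(t,(0,34,0),(40,255,255),(280,128,312,158))[0]; q=q[q[:,1]<148];print(circ(ray(cam("top"),q,.04)))
E
```

```text
(236, 157, 46, 45)
[641.5 -91.   25. ] [ 0.6341527  -0.09094451  0.17241421]
[635.1 -90.2  24.8]
```

```bash
python3 -m pendant '[{"dp":[0.2,0,-1],"twist":[0,0,0]},{"dp":[0.2,0,-2],"twist":[0,0,0]},{"dp":[0.2,0,-2.8],"twist":[0,0,0]},{"dp":[0.2,0,-2.8],"twist":[0,0,0]},{"dp":[0.2,0,-2.8],"twist":[0,0,0]}]'
python3 - <<'E'
from h import *
im,c,s=wsnap("w6");print(s["eef_pos"])
cv2.imwrite("pics/w6c.png",cv2.resize(im[100:290,160:360],(800,760))[:600])
q=blobs(im,(5,60,10),(25,255,255),(210,100,310,230))[0]; print(cv2.boundingRect(q)); q=q[q[:,1]<cv2.boundingRect(q)[1]+35];print(circ(ray(c,q,.04)))
E
```

```text
t: 12.35
eef_pos: [0.639, -0.0915, 0.1023]
ee_rot: [0.999, 0.047, -0.001, -0.0]
wrist_force: [0.3, 0.9, 0.5]
width: 0.299
grasp_force: 30.0
[ 0.63904239 -0.09152184  0.10225466]
(221, 172, 73, 58)
[650.7 -90.1  19. ]
```

View pics/w6c.png

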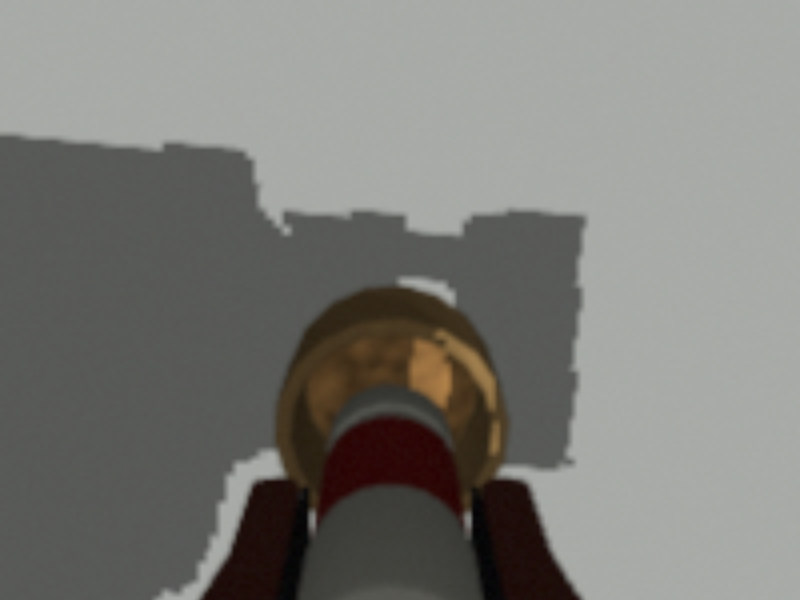

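```bash
python3 - <<'E'
from h import *
s=env.state();c=cam("wrist",s);z=s["eef_pos"][2]
print(ray(c,[(257.5,179.5),(230.5,206),(286.3,206)],.04),ray(c,[(257,196.2)],z-.0476),s["eef_pos"])
E
```

```text
[[ 0.66388092 -0.08943354]
 [ 0.63789326 -0.06800745]
 [ 0.64244955 -0.11689844]] [[ 0.65368644 -0.08995264]] [ 0.64025353 -0.09183057  0.10358899]
```

```bash
python3 -m pendant '[{"dp":[-0.1,0,-0.5],"twist":[0,0,0]},{"dp":[-0.1,0,-1],"twist":[0,0,0]},{"dp":[-0.1,0,-1.5],"twist":[0,0,0]},{"dp":[-0.1,0,-1.8],"twist":[0,0,0]},{"dp":[-0.1,0,-2],"twist":[0,0,0]},{"dp":[-0.1,0,-2],"twist":[0,0,0]},{"dp":[-0.1,0,-2],"twist":[0,0,0]}]'
python3 -m pendant '[{"dp":[0,0,0],"twist":[0,0,0]},{"dp":[0,0,0],"twist":[0,0,0]},{"dp":[0,0,0],"twist":[0,0,0]},{"dp":[0,0,0],"twist":[0,0,0]},{"dp":[0,0,0],"twist":[0,0,0]},{"dp":[0,0,0],"twist":[0,0,0]},{"dp":[0,0,0],"twist":[0,0,0]},{"dp":[0,0,0],"twist":[0,0,0]}]' 0.8
python3 -m pendant '[{"dp":[0,0,1],"twist":[0,0,0]},{"dp":[0,0,2],"twist":[0,0,0]},{"dp":[0,0,3],"twist":[0,0,0]},{"dp":[0,0,4],"twist":[0,0,0]},{"dp":[0,0,4.5],"twist":[0,0,0]},{"dp":[0,0,4.5],"twist":[0,0,0]}]'
```

```text
t: 12.98
eef_pos: [0.6378, -0.0925, 0.0525]
ee_rot: [0.999, 0.046, -0.0, -0.0]
wrist_force: [-0.4, -0.4, -0.5]
width: 0.296
grasp_force: 30.0
t: 13.65
eef_pos: [0.6377, -0.0925, 0.0527]
ee_rot: [0.999, 0.046, 0.0, 0.0]
wrist_force: [0.0, -0.0, -0.8]
width: 0.861
grasp_force: 0.0
t: 14.15
eef_pos: [0.6397, -0.0927, 0.1684]
ee_rot: [0.999, 0.046, 0.003, 0.0]
wrist_force: [0.7, -0.1, 1.5]
width: 0.9
grasp_force: 0.0
```

```bash
python3 -m pendant '[{"dp":[-1,-0.1,0],"twist":[0,0,0]},{"dp":[-2.3,-0.3,0],"twist":[0,0,0]},{"dp":[-3.6,-0.5,0],"twist":[0,0,0]},{"dp":[-4.9,-0.7,0],"twist":[0,0,0]},{"dp":[-6.2,-0.9,0],"twist":[0,0,0]},{"dp":[-7.5,-1.1,-1],"twist":[0,0,0]},{"dp":[-8.3,-1.1,-2],"twist":[0,0,0]},{"dp":[-8.5,-1.1,-2.5],"twist":[0,0,0]},{"dp":[-8.5,-1.1,-2.5],"twist":[0,0,0]},{"dp":[-8.5,-1.1,-2.5],"twist":[0,0,0]},{"dp":[-8.5,-1.1,-2.5],"twist":[0,0,0]}]' 1
python3 - <<'E'
from h import *
im,c,s=wsnap("w7");print(s["eef_pos"])
q=blobs(im,(75,90,0),(100,255,255),(120,80,400,300))[0];print(cv2.boundingRect(q),circ(ray(c,q,.0075)))
E
```

```text
t: 15.07
eef_pos: [0.4264, -0.1199, 0.1029]
ee_rot: [0.999, 0.047, 0.0, 0.0]
wrist_force: [0.6, -1.0, 0.3]
width: 1.0
grasp_force: 0.0
[ 0.42639394 -0.11991713  0.10294401]
(231, 177, 50, 50) [ 419.3 -118.6   25.1]
```

View pics/w7.png

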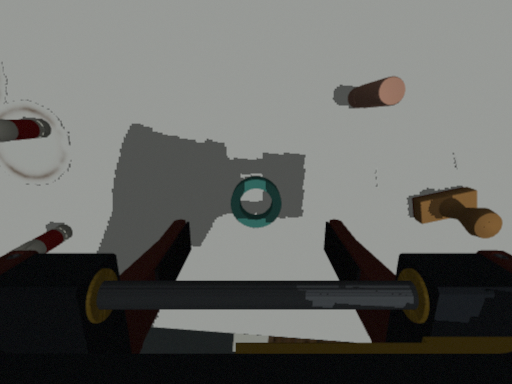

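The tape ring is at (256,202) in the wrist view, with the lip balm at (380,93) and the stamp block at (445,205).

```bash
python3 -m pendant '[{"dp":[-0.3,0.1,-1],"twist":[0,0,0]},{"dp":[-0.3,0.1,-2],"twist":[0,0,0]},{"dp":[-0.3,0.1,-3],"twist":[0,0,0]},{"dp":[-0.3,0.1,-3.6],"twist":[0,0,0]},{"dp":[-0.3,0.1,-3.9],"twist":[0,0,0]},{"dp":[-0.3,0.1,-3.9],"twist":[0,0,0]},{"dp":[-0.3,0.1,-3.9],"twist":[0,0,0]}]'
```

```text
t: 15.7
eef_pos: [0.4186, -0.1175, 0.0056]
ee_rot: [0.999, 0.047, 0.0, 0.0]
wrist_force: [-0.4, 0.1, 0.1]
width: 1.0
grasp_force: 0.0
```

```bash
python3 -m pendant '[{"dp":[0,0,-0.1],"twist":[0,0,0]},{"dp":[0,0,-0.1],"twist":[0,0,0]},{"dp":[0,0,-0.1],"twist":[0,0,0]},{"dp":[0,0,-0.1],"twist":[0,0,0]},{"dp":[0,0,-0.1],"twist":[0,0,0]},{"dp":[0,0,-0.1],"twist":[0,0,0]},{"dp":[0,0,-0.1],"twist":[0,0,0]},{"dp":[0,0,-0.1],"twist":[0,0,0]},{"dp":[0,0,-0.1],"twist":[0,0,0]},{"dp":[0,0,-0.1],"twist":[0,0,0]}]' -1
python3 -m pendant '[{"dp":[0,0,0.5],"twist":[0,0,0]},{"dp":[0,0,1.5],"twist":[0,0,0]},{"dp":[0,0,2.5],"twist":[0,0,0]},{"dp":[0,0,3.5],"twist":[0,0,0]},{"dp":[0,0,4.5],"twist":[0,0,0]},{"dp":[0,0,5.5],"twist":[0,0,0]},{"dp":[0,0,5.5],"twist":[0,0,0]}]'
```

```text
t: 16.53
eef_pos: [0.4178, -0.1175, 0.0029]
ee_rot: [0.999, 0.046, 0.0, 0.0]
wrist_force: [-0.8, -0.2, 4.2]
width: 0.554
grasp_force: 30.0
t: 17.12
eef_pos: [0.4202, -0.118, 0.144]
ee_rot: [0.999, 0.046, 0.004, 0.001]
wrist_force: [0.9, -0.5, 0.2]
width: 0.555
grasp_force: 30.0
```

```bash
python3 -m pendant '[{"dp":[0.6,1.2,0],"twist":[0,0,0]},{"dp":[1.2,2.4,0],"twist":[0,0,0]},{"dp":[1.8,3.6,0],"twist":[0,0,0]},{"dp":[2.4,4.8,0],"twist":[0,0,0]},{"dp":[3,6,0],"twist":[0,0,0]},{"dp":[3.6,7.2,0],"twist":[0,0,0]},{"dp":[4.2,8.4,0],"twist":[0,0,0]},{"dp":[4.8,9.6,0],"twist":[0,0,0]},{"dp":[5.4,10.8,0],"twist":[0,0,0]},{"dp":[6,12,0],"twist":[0,0,0]},{"dp":[6.6,13.2,0],"twist":[0,0,0]},{"dp":[7.2,14.4,0],"twist":[0,0,0]},{"dp":[7.8,15.6,0],"twist":[0,0,0]},{"dp":[8.4,16.7,0],"twist":[0,0,0]},{"dp":[8.6,17.1,0],"twist":[0,0,0]},{"dp":[8.6,17.1,0],"twist":[0,0,0]},{"dp":[8.6,17.1,0],"twist":[0,0,0]},{"dp":[8.6,17.1,0],"twist":[0,0,0]}]'
python3 - <<'E'
from h import *
im,c,s=wsnap("w8");print(s["eef_pos"])
q=blobs(im,(5,60,10),(25,255,255),(140,60,360,260))[0];print(cv2.boundingRect(q),circ(ray(c,q,.006)))
t=cv2.imread("pics/top0.png");q=blobs(t,(5,34,10),(25,255,255),(120,125,165,168))[0];print(circ(ray(cam("top"),q,.006)))
E
```

```text
t: 18.62
eef_pos: [0.6322, 0.3077, 0.1393]
ee_rot: [0.999, 0.046, -0.001, 0.001]
wrist_force: [0.3, -0.3, -0.3]
width: 0.554
grasp_force: 30.0
[0.63223207 0.3076647  0.13933076]
(224, 150, 63, 54) [642.4 310.9  29.9]
[634.1 309.7  34.5]
```

View pics/w8.png

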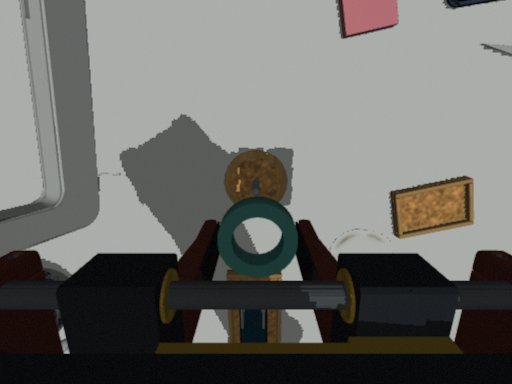

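The tape ring at (258,235) is held level in front of the disc at (256,180); the pin shows at (256,187).

```bash
python3 - <<'E'
from h import *
im=cv2.imread("pics/w8.png");s=env.state();c=cam("wrist",s)
q=blobs(im,(5,60,10),(25,255,255),(140,60,360,260))[0];q=q[(q[:,1]<194)];print(circ(ray(c,q,.006)),s["eef_pos"])
q=blobs(im,(75,90,0),(100,255,255),(200,150,320,300))[0];print(cv2.boundingRect(q),[circ(ray(c,q,s["eef_pos"][2]+d)) for d in(0,.012)])
q=blobs(im,(5,60,10),(25,255,255),(380,160,490,250))[0];print("short",rect(ray(c,q,.008)))
print("pin tip",ray(c,[(256,185)],.05))
E
```

```text
[645.  310.7  29. ] [0.6324503  0.3074775  0.13972276]
(215, 197, 84, 80) [array([631. , 308. ,  27.1]), array([636.6, 308.5,  25.1])]
short [625.2 104.7  91.4  60.2 -72.3]
pin tip [[0.64452412 0.3099915 ]]
```

```bash
python3 - <<'E'
from h import *
im=cv2.imread("pics/w8.png");s=env.state();c=cam("wrist",s)
p=ray(c,[(256,149.5),(223.5,182),(287.5,182)],.006);print(p,p[0,0]-.036,(p[1]+p[2])/2,np.linalg.norm(p[1]-p[2]))
cv2.imwrite("pics/w8c.png",cv2.resize(im[140:280,186:326],(560,560),interpolation=cv2.INTER_CUBIC))
E
```

```text
[[0.67317528 0.31262271]
 [0.63370953 0.34579366]
 [0.64015519 0.27408649]] 0.6371752839811207 [0.63693236 0.30994008] 0.0719962869453547
```

View pics/w8c.png

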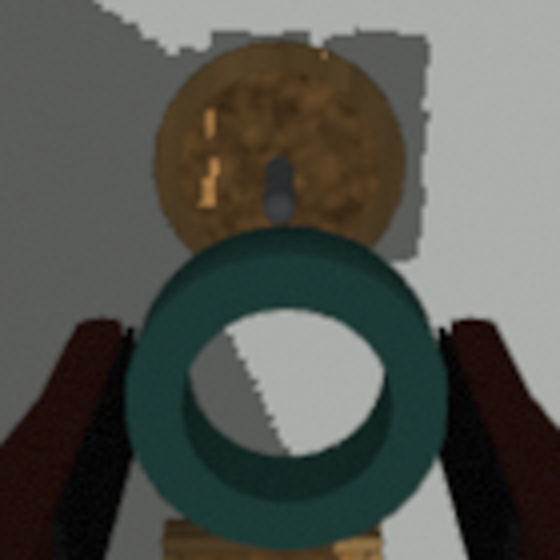

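```bash
python3 -m pendant '[{"dp":[0.1,0.1,-1],"twist":[0,0,0]},{"dp":[0.1,0.1,-2],"twist":[0,0,0]},{"dp":[0.1,0.1,-2.8],"twist":[0,0,0]},{"dp":[0.1,0.1,-3.2],"twist":[0,0,0]},{"dp":[0.1,0.1,-3.6],"twist":[0,0,0]},{"dp":[0.1,0.1,-4],"twist":[0,0,0]},{"dp":[0.1,0.1,-4],"twist":[0,0,0]}]'
python3 - <<'E'
from h import *
im,c,s=wsnap("w9")
cv2.imwrite("pics/w9c.png",cv2.resize(im[140:280,186:326],(420,420),interpolation=cv2.INTER_CUBIC))
E
```

```text
t: 19.25
eef_pos: [0.6345, 0.3116, 0.0387]
ee_rot: [0.999, 0.046, -0.001, 0.001]
wrist_force: [-0.5, -0.1, -0.3]
width: 0.554
grasp_force: 30.0
```

View pics/w9c.png

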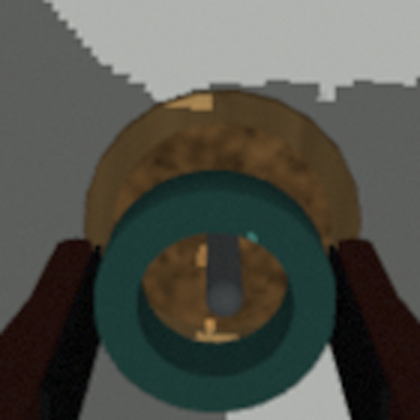

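The pin is through the ring's hole, with its tip near the centre at crop (225,297). I'll lower the rest and release.

```bash
python3 -m pendant '[{"dp":[0,0,-0.4],"twist":[0,0,0]},{"dp":[0,0,-0.8],"twist":[0,0,0]},{"dp":[0,0,-1.1],"twist":[0,0,0]},{"dp":[0,0,-1.1],"twist":[0,0,0]},{"dp":[0,0,-1.1],"twist":[0,0,0]}]'
python3 -m pendant '[{"dp":[0,0,0],"twist":[0,0,0]},{"dp":[0,0,0],"twist":[0,0,0]},{"dp":[0,0,0],"twist":[0,0,0]},{"dp":[0,0,0],"twist":[0,0,0]},{"dp":[0,0,0],"twist":[0,0,0]},{"dp":[0,0,0],"twist":[0,0,0]},{"dp":[0,0,0],"twist":[0,0,0]}]' 1
python3 -m pendant '[{"dp":[0,0,1],"twist":[0,0,0]},{"dp":[0,0,2],"twist":[0,0,0]},{"dp":[0,0,3.5],"twist":[0,0,0]},{"dp":[0,0,5],"twist":[0,0,0]},{"dp":[0,0,6],"twist":[0,0,0]},{"dp":[0,0,6],"twist":[0,0,0]}]'
```

```text
t: 19.72
eef_pos: [0.6347, 0.3123, 0.0118]
ee_rot: [0.999, 0.046, -0.001, 0.0]
wrist_force: [0.7, 0.7, -0.8]
width: 0.554
grasp_force: 30.0
t: 20.3
eef_pos: [0.6352, 0.3125, 0.0128]
ee_rot: [0.999, 0.046, 0.0, -0.0]
wrist_force: [-0.0, 0.7, -0.2]
width: 0.992
grasp_force: 0.0
t: 20.8
eef_pos: [0.6385, 0.3144, 0.17]
ee_rot: [0.999, 0.046, 0.005, -0.003]
wrist_force: [1.3, 0.4, 0.4]
width: 0.995
grasp_force: 0.0
```

```bash
python3 -m pendant '[{"dp":[-0.4,-1,0],"twist":[0,0,0]},{"dp":[-0.9,-2.6,0],"twist":[0,0,0]},{"dp":[-1.4,-4.2,0],"twist":[0,0,0]},{"dp":[-2,-5.8,0],"twist":[0,0,0]},{"dp":[-2.5,-7.4,0],"twist":[0,0,0]},{"dp":[-3,-9,0],"twist":[0,0,0]},{"dp":[-3.6,-10.6,0],"twist":[0,0,0]},{"dp":[-4.1,-12.2,0],"twist":[0,0,0]},{"dp":[-4.7,-13.8,0],"twist":[0,0,0]},{"dp":[-5.2,-15.4,0],"twist":[0,0,0]},{"dp":[-5.7,-17,0],"twist":[0,0,0]},{"dp":[-6.3,-18.6,0],"twist":[0,0,0]},{"dp":[-6.8,-20.2,0],"twist":[0,0,0]},{"dp":[-7.4,-21.8,0],"twist":[0,0,0]},{"dp":[-7.9,-23.4,0],"twist":[0,0,0]},{"dp":[-8.3,-24.5,-0.8],"twist":[0,0,0]},{"dp":[-8.3,-24.5,-0.8],"twist":[0,0,0]},{"dp":[-8.3,-24.5,-0.8],"twist":[0,0,0]},{"dp":[-8.3,-24.5,-0.8],"twist":[0,0,0]}]'
python3 - <<'E'
from h import *
im,c,s=wsnap("w10");print(s["eef_pos"])
q=blobs(im,(3,60,0),(25,255,255),(180,90,330,300))[0];print(cv2.boundingRect(q),rect(ray(c,q,.017)))
E
```

```text
t: 22.38
eef_pos: [0.4276, -0.2992, 0.1422]
ee_rot: [0.999, 0.046, -0.0, -0.0]
wrist_force: [0.3, -0.8, 0.4]
width: 0.998
grasp_force: 0.0
[ 0.42759616 -0.29922431  0.14218086]
(238, 165, 52, 40) [ 429.4 -306.9   53.7   39.8  -71.6]
```

View pics/w10.png

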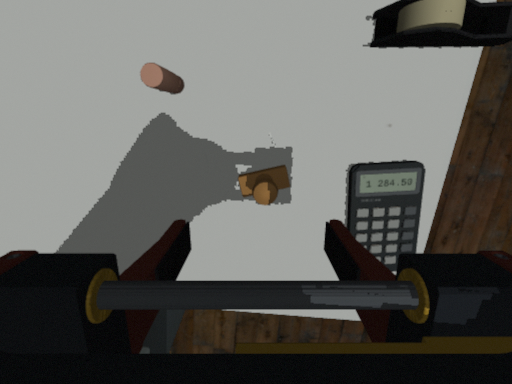

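The stamp block's corners are near (238,177), (287,166), (290,184) and (243,196), and its knob top is at (265,193).

```bash
python3 - <<'E'
from h import *
s=env.state();c=cam("wrist",s)
p=ray(c,[(238,177),(287,166),(290,184),(243,196)],.017);d=p[0]-p[1];print(p.mean(0),np.degrees(np.arctan2(d[1],d[0])),ray(c,[(265,193)],.068),s["eef_pos"])
E
```

```text
[ 0.43695921 -0.30520701] 108.25826851193543 [[ 0.43748591 -0.30440324]] [ 0.42826814 -0.2986282   0.14252997]
```

```bash
python3 -m pendant '[{"dp":[0.3,-0.3,-0.8],"twist":[0,0,0]},{"dp":[0.3,-0.3,-1.8],"twist":[0,0,0]},{"dp":[0.3,-0.3,-2.8],"twist":[0,0,0]},{"dp":[0.3,-0.3,-3.8],"twist":[0,0,0]},{"dp":[0.3,-0.3,-4.3],"twist":[0,0,0]},{"dp":[0.3,-0.3,-4.3],"twist":[0,0,0]},{"dp":[0.3,-0.3,-4.3],"twist":[0,0,0]}]'
python3 -m pendant '[{"dp":[0,0,0],"twist":[0,0,0]},{"dp":[0,0,0],"twist":[0,0,0]},{"dp":[0,0,0],"twist":[0,0,0]},{"dp":[0,0,0],"twist":[0,0,0]},{"dp":[0,0,0],"twist":[0,0,0]},{"dp":[0,0,0],"twist":[0,0,0]},{"dp":[0,0,0],"twist":[0,0,0]},{"dp":[0,0,0],"twist":[0,0,0]},{"dp":[0,0,0],"twist":[0,0,0]},{"dp":[0,0,0],"twist":[0,0,0]},{"dp":[0,0,0],"twist":[0,0,0]},{"dp":[0,0,0],"twist":[0,0,0]},{"dp":[0,0,0],"twist":[0,0,0]}]' -1
python3 -m pendant '[{"dp":[0,0,0.5],"twist":[0,0,0]},{"dp":[0,0,1.5],"twist":[0,0,0]},{"dp":[0,0,2.5],"twist":[0,0,0]},{"dp":[0,0,3.5],"twist":[0,0,0]},{"dp":[0,0,4.5],"twist":[0,0,0]},{"dp":[0,0,5.5],"twist":[0,0,0]},{"dp":[0,0,5.5],"twist":[0,0,0]}]'
```

```text
t: 23.02
eef_pos: [0.4359, -0.306, 0.0351]
ee_rot: [0.999, 0.048, -0.0, -0.0]
wrist_force: [0.2, 0.4, 0.2]
width: 1.0
grasp_force: 0.0
t: 24.1
eef_pos: [0.4351, -0.3075, 0.0351]
ee_rot: [0.999, 0.046, -0.0, -0.0]
wrist_force: [-0.4, 0.6, 0.4]
width: 0.241
grasp_force: 30.0
t: 24.68
eef_pos: [0.4376, -0.3091, 0.1774]
ee_rot: [0.999, 0.046, 0.003, 0.002]
wrist_force: [1.2, -1.0, -0.2]
width: 0.244
grasp_force: 30.0
```

```bash
python3 -m pendant '[{"dp":[0.5,1,0],"twist":[0,0,0]},{"dp":[1,2.2,0],"twist":[0,0,0]},{"dp":[1.5,3.4,0],"twist":[0,0,0]},{"dp":[2.1,4.6,0],"twist":[0,0,0]},{"dp":[2.6,5.8,0],"twist":[0,0,0]},{"dp":[3.2,7,0],"twist":[0,0,0]},{"dp":[3.7,8.2,0],"twist":[0,0,0]},{"dp":[4.3,9.4,0],"twist":[0,0,0]},{"dp":[4.8,10.6,0],"twist":[0,0,0]},{"dp":[5.4,11.8,0],"twist":[0,0,0]},{"dp":[5.9,13,0],"twist":[0,0,0]},{"dp":[6.4,14.2,0],"twist":[0,0,0]},{"dp":[7,15.4,0],"twist":[0,0,0]},{"dp":[7.4,16.2,0],"twist":[0,0,0]},{"dp":[7.5,16.5,-1],"twist":[0,0,0]},{"dp":[7.5,16.5,-2],"twist":[0,0,0]},{"dp":[7.5,16.5,-2],"twist":[0,0,0]},{"dp":[7.5,16.5,-2],"twist":[0,0,0]},{"dp":[7.5,16.5,-2],"twist":[0,0,0]}]'
python3 - <<'E'
from h import *
im,c,s=wsnap("w11");print(s["eef_pos"])
cv2.imwrite("pics/w11c.png",cv2.resize(im[110:290,150:350],(800,720))[:600])
E
```

```text
t: 26.27
eef_pos: [0.623, 0.1043, 0.1233]
ee_rot: [0.999, 0.046, 0.0, 0.0]
wrist_force: [1.2, 0.3, -0.9]
width: 0.241
grasp_force: 30.0
[0.62296163 0.10432265 0.12325403]
```

View pics/w11c.png

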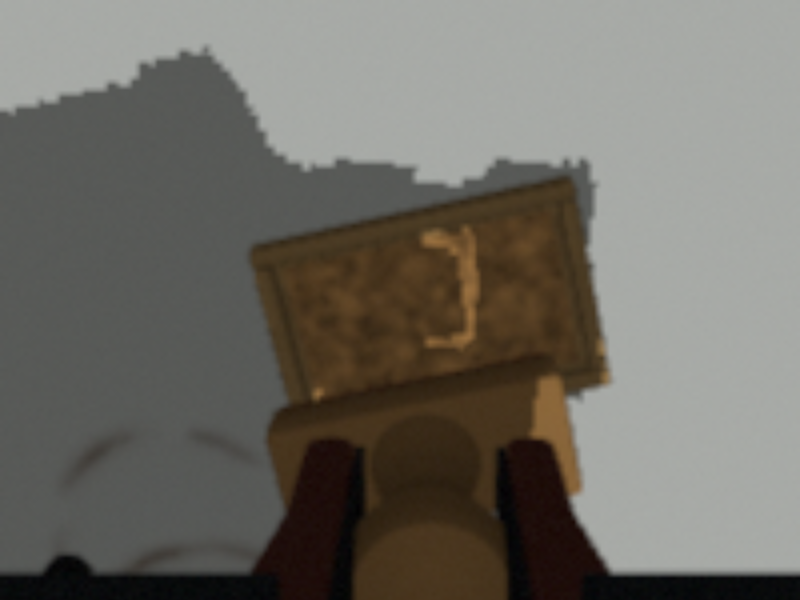

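The tray's corners (crop) are (250,250), (575,180) and (608,383). The block's are (268,412), (555,358) and (582,490).

```bash
python3 - <<'E'
from h import *
s=env.state();c=cam("wrist",s);z=s["eef_pos"][2]
for n,q,h in(("tray",[(212.5,172.5),(293.75,155),(302,205.75)],.012),("blk",[(217,213),(288.75,199.5),(295.5,232.5)],z-.018),("blk",[(217,213),(288.75,199.5),(295.5,232.5)],z-.035)):
    p=ray(c,q,h);d=p[0]-p[1];print(n,(p[0]+p[2])/2,np.linalg.norm(d),np.linalg.norm(p[2]-p[1]),np.degrees(np.arctan2(d[1],d[0])))
print(s["eef_pos"])
E
```

```text
tray [0.62566016 0.10412374] 0.0851252897369041 0.055230022495672264 107.45609463243858
blk [0.62575914 0.10547859] 0.05141826616543707 0.025561822345828815 106.40999622877897
blk [0.61893473 0.10487358] 0.056271507929983214 0.027974538935445572 106.40999622877898
[0.62343703 0.10439808 0.1239286 ]
```

```bash
python3 -m pendant '[{"dp":[0,0,-0.8],"twist":[0,0,0]},{"dp":[0,0,-1.6],"twist":[0,0,0]},{"dp":[0,0,-2.3],"twist":[0,0,0]},{"dp":[0,0,-2.8],"twist":[0,0,0]},{"dp":[0,0,-3.1],"twist":[0,0,0]},{"dp":[0,0,-3.3],"twist":[0,0,0]},{"dp":[0,0,-3.35],"twist":[0,0,0]},{"dp":[0,0,-3.35],"twist":[0,0,0]}]'
python3 -m pendant '[{"dp":[0,0,0],"twist":[0,0,0]},{"dp":[0,0,0],"twist":[0,0,0]},{"dp":[0,0,0],"twist":[0,0,0]},{"dp":[0,0,0],"twist":[0,0,0]},{"dp":[0,0,0],"twist":[0,0,0]},{"dp":[0,0,0],"twist":[0,0,0]},{"dp":[0,0,0],"twist":[0,0,0]}]' 0.8
python3 -m pendant '[{"dp":[0,0,1],"twist":[0,0,0]},{"dp":[0,0,2],"twist":[0,0,0]},{"dp":[0,0,3.5],"twist":[0,0,0]},{"dp":[0,0,5],"twist":[0,0,0]},{"dp":[-1.5,-2,6],"twist":[0,0,0]},{"dp":[-3,-4,6],"twist":[0,0,0]},{"dp":[-4,-6,6],"twist":[0,0,0]},{"dp":[-4,-8,6],"twist":[0,0,0]},{"dp":[-4,-10,6],"twist":[0,0,0]},{"dp":[-4,-12,6],"twist":[0,0,0]},{"dp":[-4,-14,6],"twist":[0,0,0]},{"dp":[-4,-15,6],"twist":[0,0,0]},{"dp":[-4,-15,6],"twist":[0,0,0]},{"dp":[-4,-15,6],"twist":[0,0,0]}]'
python3 - <<'E'
from h import *
t=env.snapshot("top")[...,::-1];s=env.snapshot("scene")[...,::-1]
cv2.imwrite("pics/end.png",np.vstack([np.hstack([cv2.resize(t[115:265,110:310],(400,300)),cv2.resize(s[130:330,90:340],(400,300))]),np.hstack([cv2.resize(s[250:330,160:280],(400,300)),cv2.resize(s[180:290,90:240],(400,300))])]))
print(env.state()["t"],env.state()["grasp_force"])
E
```

```text
t: 26.98
eef_pos: [0.6235, 0.1052, 0.0399]
ee_rot: [0.999, 0.046, 0.001, -0.0]
wrist_force: [0.7, 1.3, 0.6]
width: 0.24
grasp_force: 30.0
t: 27.57
eef_pos: [0.6226, 0.105, 0.0389]
ee_rot: [0.999, 0.046, -0.0, 0.0]
wrist_force: [-0.4, -1.3, 0.3]
width: 0.733
grasp_force: 0.0
t: 28.73
eef_pos: [0.5214, -0.2747, 0.1892]
ee_rot: [0.999, 0.045, 0.0, 0.001]
wrist_force: [0.4, -0.3, -0.3]
width: 0.899
grasp_force: 0.0
28.8333 0.0
```

View pics/end.png

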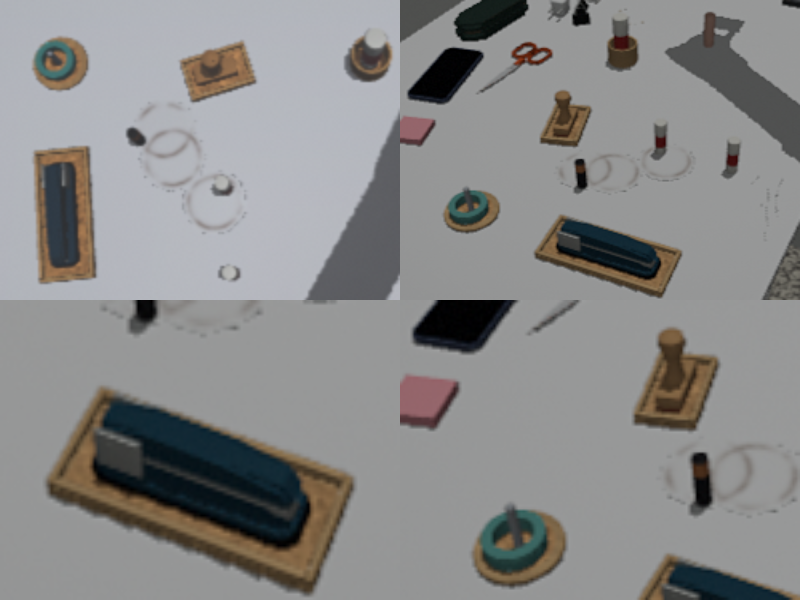

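The final views show every item in its holder: the stapler flat in the long tray, the stamp upright in the short tray, the glue stick upright in the cup, and the tape flat on the disc over the pin. The lip balm and battery are still standing.

```bash
python3 -c "
from rig import env
print(env.hand_in())"
```

```text
the job is handed in; nothing more can be done
None
```

The job is handed in: the stapler, stamp, glue stick and tape roll are each in their own holder, and the lip balm and battery are still standing where they were.

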